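# Open the active door of a sample cabinet and draw the passive door's flush bolt

### The arm

A 7-joint arm with a two-finger parallel gripper is mounted at the origin on the work surface. World frame = base frame: x ahead of the robot, y to its left, z up, the work surface at z = 0. Lengths are in m, angles in rad, forces in N, time in s.
With the tool pointing down it reaches from about 0.4 to 0.85 m from the base axis. Payload 4.5 kg.
Tool frame: the origin (TCP) lies between the finger pads; the fingertips stand 25 mm ahead of it and the grasp point (between the pads) lies 6 mm ahead of it (r.tips_ahead is the distance from the TCP to the fingertips, in m); z points along the fingers, y is the direction in which the jaws open and shut (so a half turn about z gives the same grasp; the last joint's range is limited). The gripper opens to 88 mm and grips with 3 to 60 N. Pads are 18 mm wide; open, the fingers measure 123 mm over their backs; the gripper's body (75 mm by 187 mm) begins 45 mm behind the grasp point.
Start: joints at [-1.265, 0.689, -0.195, 1.565, 0.157, 0.902, -0.215], TCP at [0.168, 0.602, 0.264] pointing down, gripper open.
Joint ranges: [-3.01, 3.01], [-0.46, 2.08], [-1.47, 1.51], [0.13, 2.56], [-1, 4.14], [0.04, 2.09], [-2.66, 2.66]. Speed limits (rad/s): [2.57, 2.57, 3.14, 3.14, 3.14, 3.14, 3.14].

### API

Orientations are given as a unit quaternion [x, y, z, w].
In Python, from plant import r, imaging gives the robot as it stands.
- The arm moves only by the tool send_rows, never from a script. Its argument "moves" is one flat list of numbers, 6 for each row, row after row: the shift along the tool's x, y, z in m, then the turn, a rotation vector about the tool's x, y, z in degrees. A call has exactly 5 rows; each row is the pose to reach, as a shift and turn from the pose measured when the call began, along the tool's axes at that moment; what a row does not reach only later rows make up. A row lasts 1/12 s, in which the tool goes at most 41.7 mm and 7.16 degrees, less where a joint would pass 70% of its speed; a pose out of reach is approached as far as the arm can. A call with a gripper value outside its range is refused whole. "claw" is the closure, from -1 (fully open) to 1 (shut), so that 0 is half open, set as the call begins (left out, the last holds). The fingers move at their own pace and stop on an object; "grip_force" is the grip in N (left out, the last holds). Time passes only in rows, so rows that repeat a pose let the fingers close, or fill a call up. It gives the time, the measured TCP pose, the force and the opening at its end, in the units of the state.
- r.get_state(): the state, without advancing time (a new reading comes with each control period).
- imaging.snapshot(name): name is "side" or "top"; returns a dict with "image" (400x640x3 uint8, red, green, blue), "depth" (400x640 float32, m along the optical axis (not along the pixel's ray), 0 where there is no reading), "mtx" (3x3 intrinsics, pixels), "rvec" (rotation vector, rad) and "tvec" (3), from world to camera coordinates, as OpenCV has them. Camera axes: x right, y down, z forward; pixel columns grow to the right and rows downward; lengths in m; the calibration is good to about 2 mm. A picture is of the moment at which its call begins.
- r.finish_job(): hands the job in, once; it reports no verdict.
Trained networks look in a picture, given as the dict that the camera call returned (one of the last four; its "shot" number tells which), for a name from the list of things; names that differ only in an ending like _2 or _b are one class to them, and where a whole thing is asked for, a point or a joint stands for the part that bears it (a point fixed in the world has none). Each returns a list of dicts, best first, with "score" (0 to 1); they miss things now and then, are a little off and sometimes report something else, mostly with a low value. They report only what shows in the picture. A call takes as long as a camera call.
- imaging.look_for(query, picture): "box" ([centre column, centre row, width, height] as shares, 0 to 1, of the picture: columns of its width, rows of its height, round what is visible of it).
- imaging.silhouettes(query, picture): "pixels" (400x640 bool, what is visible of it) and "box" ([centre column, centre row, width, height] as shares, 0 to 1, of the picture: columns of its width, rows of its height, round what is visible of it).
- imaging.pinpoint(query, picture): "point" ([column, row] as shares, 0 to 1, of the picture: columns of its width, rows of its height: a listed point, or the origin of a listed thing).
The state is a dict: "clock": time; "q": joint angles; "qd": joint speeds; "joint_torque": joint torques, N m; "tool_pos": TCP position; "eef_rot": TCP orientation; "contact_force": force on the tool from outside, world axes, zero at the start; "moment": the same for the moment, N m; "opening": opening from 0.0 (shut) to 1.0 (fully open).
Only numpy, scipy, OpenCV 4.12 (cv2) and the standard library are available. Lean on these libraries where they do the work, as an engineer would, in place of code of your own. Each camera call takes 0.05 s, during which the arm holds its last target.

### The job

The wide tube box has to come out of the bench cabinet, so both doors must be freed: first swing the active door (the left one, with the yellow hood on its edge) wide open, about square to the cabinet. Then pull the red knob of the other door's flush bolt fully up and leave it up with the active door still open, without shifting the tube rack, the bottle or the lidded box on the bench.

Things in the scene. Friction and masses are not known exactly. Their poses are not given: they have to be found in the camera images.
- cabinet: Fixed white bench cabinet, 370 wide, 200 high, 200 deep (mm), two blue doors 20 thick towards the robot. Active door: robot's left (+y), with a yellow hood on its free edge, 60 mm above the door tops, over the bolt knob while shut. Passive door: right, bolted, same bar handle (leave it). Origin on the bench under the middle of the front opening; x into the cabinet, y to its left, z up.
- active_handle (a point): Grip point on the active door's handle, an upright round steel bar, 12 mm thick, its centre line 35 mm off the door face, its top 49 mm above the door tops. The point is on the centre line, 22 mm below the tip, 227 mm above the bench. Axes turn with the door: x square into the door, y along it to its hinge, z up. The upright hinge axis passes 45 mm along x and 108.5 mm along y from this point.
- bolt_knob (a point): Centre of the red bolt knob, an upright cylinder 14 mm in diameter, 34 mm tall, above the passive door's top edge, 22 mm from the line where the doors meet; 230 mm above the bench with the bolt shot, underside 13 mm above the door top. x into the cabinet, y along the door to the active door, z up. Clear by 30 mm all round once the active door is wide open; hooded while it is shut.
- active_door (a joint): Opening angle of the active door in rad: 0 shut, 1.57 square to the cabinet front, stop at 1.8; grows as its free edge swings towards the robot (clockwise seen from above). Starts shut or up to 0.05 ajar. The hinge is slightly stiff (0.08 N m), so the door stays where it is left.
- flush_bolt (a joint): How far the bolt is drawn up, in m: 0 shot into the keeper in the cabinet's sill, 0.030 at its upper stop. Rubbing of about 3 N holds it at any height.
- tube_rack: Bystander: white tube rack with black-capped tubes, 90 x 120 mm, 95 mm high, loose on the bench. Origin under its centre.
- reagent_bottle: Bystander: amber bottle with blue cap, 64 mm in diameter, 130 mm high, loose on the bench. Origin under its centre.
- lidded_box: Bystander: blue box with pale lid, 114 x 114 mm, 65 mm high, loose on the bench. Origin under its centre.

How it is judged:
By the outcome, as a careful person would: the job done as asked, in the order asked, and still so for the second after the job is handed in, with the robot touching nothing.
It also fails if it takes over 48 s, if anything falls off the work surface, if the arm or the gripper's body presses on something with over 40 N, if the wrist force passes 120 N, or if a joint passes its speed limit or range.

## Working session

There is one attempt and no reset: what is moved stays moved. The work goes in short steps, Python scripts to look and compute and a tool call to move; the robot and the scene stay as the last step left them, time stands still between calls to the robot, and variables do not carry over. Pictures are saved under pics/ and viewed, and the job is handed in when it is done.

Besides the shell and the picture viewer there is one more tool, called after "Request:" as name(argument=value, ...) on one line, values as JSON. send_rows: Moves the arm, as the interface text tells. Its arguments: {"type":"object","properties":{"moves":{"type":"array"},"claw":{"type":"number"},"grip_force":{"type":"number"}},"required":["moves"]}

```bash
ls; mkdir -p pics; cat > h.py <<'E'
import numpy as np,cv2
from plant import r,imaging
def cam(p):
    R,_=cv2.Rodrigues(np.array(p["rvec"],float)); return np.array(p["mtx"],float),R,np.array(p["tvec"],float).ravel()
def proj(p,X):
    K,R,t=cam(p); c=K@(R@np.array(X,float)+t); return c[:2]/c[2]
def at(p,u,v,d):
    K,R,t=cam(p); return R.T@(np.linalg.inv(K)@np.array([u,v,1.])*d-t)
def at_z(p,u,v,z):
    K,R,t=cam(p); ray=R.T@(np.linalg.inv(K)@np.array([u,v,1.])); o=-R.T@t; return o+ray*(z-o[2])/ray[2]
def save(p,n): cv2.imwrite("pics/"+n,cv2.cvtColor(p["image"],cv2.COLOR_RGB2BGR))
def pts(p): # world point map
    K,R,t=cam(p); v,u=np.mgrid[0:400,0:640]; d=p["depth"]
    c=np.stack([(u-K[0,2])/K[0,0]*d,(v-K[1,2])/K[1,1]*d,d],-1); return (c-t)@R
E
python3 - <<'E'
from h import *
np.set_printoptions(precision=4,suppress=True)
s=r.get_state(); print(s["clock"],s["tool_pos"],s["eef_rot"],s["contact_force"],s["opening"])
for n in("top","side"):
    p=imaging.snapshot(n); save(p,n+"0.png"); K,R,t=cam(p); print(n,-R.T@t)
    for q,z in(("active_handle",.227),("bolt_knob",.230),("cabinet",0),("tube_rack",0),("reagent_bottle",0),("lidded_box",0)):
        for o in imaging.pinpoint(q,p)[:2]:
            u,v=o["point"][0]*640,o["point"][1]*400
            print(q,round(o["score"],2),np.round([u,v]),at_z(p,u,v,z))
E
```

```text
pics
0.0 [0.1677 0.6015 0.2629] [ 0.1354  0.9908 -0.0009 -0.    ] [1.0057 0.2013 0.042 ] 1.0020375506999575
top [0.3064 0.0353 1.2564]
active_handle 0.73 [307. 189.] [0.5608 0.0379 0.227 ]
cabinet 0.7 [324. 182.] [ 0.6417 -0.017   0.    ]
tube_rack 0.93 [417. 258.] [ 0.4036 -0.3014  0.    ]
tube_rack 0.75 [151. 246.] [0.4337 0.5084 0.    ]
reagent_bottle 0.7 [460. 212.] [ 0.5496 -0.4456  0.    ]
lidded_box 0.97 [148. 246.] [0.4351 0.5166 0.    ]
side [ 0.287  -0.7635  0.753 ]
active_handle 0.74 [338. 160.] [0.5601 0.0514 0.227 ]
active_handle 0.45 [367. 227.] [ 0.5372 -0.2284  0.227 ]
cabinet 0.87 [367. 231.] [ 0.6394 -0.0113  0.    ]
tube_rack 0.76 [315. 329.] [ 0.4011 -0.2929  0.    ]
reagent_bottle 0.61 [399. 380.] [ 0.5388 -0.4519  0.    ]
lidded_box 0.62 [273. 155.] [0.4369 0.5129 0.    ]
```

View pics/top0.png

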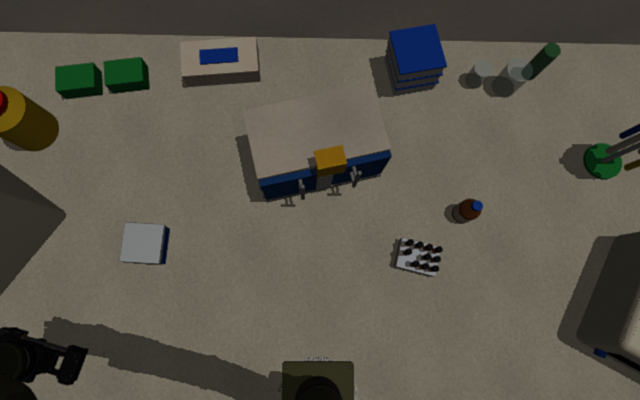

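View pics/side0.png

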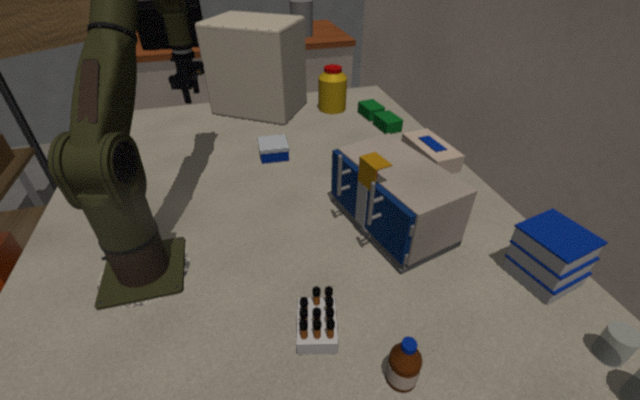

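```bash
python3 - <<'E'
from h import *
np.set_printoptions(precision=4,suppress=True)
p=imaging.snapshot("top"); P=pts(p); d=p["depth"]
img=p["image"].astype(int)
m=np.zeros((400,640),bool); m[80:205,235:400]=True
m&=d>0
t=m&(abs(P[...,2]-.2)<.008)
rc=cv2.minAreaRect(P[t][:,:2].astype(np.float32)); print(t.sum(),rc,cv2.boxPoints(rc),np.median(P[t][:,2]))
h=m&(P[...,2]>.215)
for v,u in np.argwhere(h)[::1]:
    pass
n,l,st,c=cv2.connectedComponentsWithStats(h.astype(np.uint8))
for i in range(1,n):
    if st[i,4]>3: print(st[i],P[l==i].mean(0),P[l==i].max(0))
x=cv2.resize(p["image"][70:220,230:410],None,fx=4,fy=4,interpolation=cv2.INTER_CUBIC);cv2.imwrite("pics/crop.png",x[...,::-1])
# handle pixel points
for nm in("top","side"):
    q=imaging.snapshot(nm)
    for k in("bolt_knob","active_handle"):
        for o in imaging.pinpoint(k,q): print(nm,k,o)
E
```

```text
9840 ((0.7057910561561584, 0.006763622164726257), (0.26603519916534424, 0.3707621693611145), 14.163337707519531) [[ 0.5315  0.154 ]
 [ 0.6222 -0.2055]
 [ 0.8801 -0.1404]
 [ 0.7894  0.2191]] 0.2003697253076469
[314 145  33  30 722] [ 0.6328 -0.0209  0.2556] [0.6704 0.02   0.2657]
[356 171   6   7  30] [ 0.5994 -0.0951  0.2395] [ 0.6051 -0.0899  0.2504]
[300 184   5   8  32] [0.5612 0.0497 0.2392] [0.5685 0.0551 0.2536]
top active_handle {'point': [0.4723, 0.4755], 'score': 0.8}
top active_handle {'point': [0.6491, 0.6455], 'score': 0.35}
side active_handle {'point': [0.5239, 0.4033], 'score': 0.56}
```

View pics/crop.png

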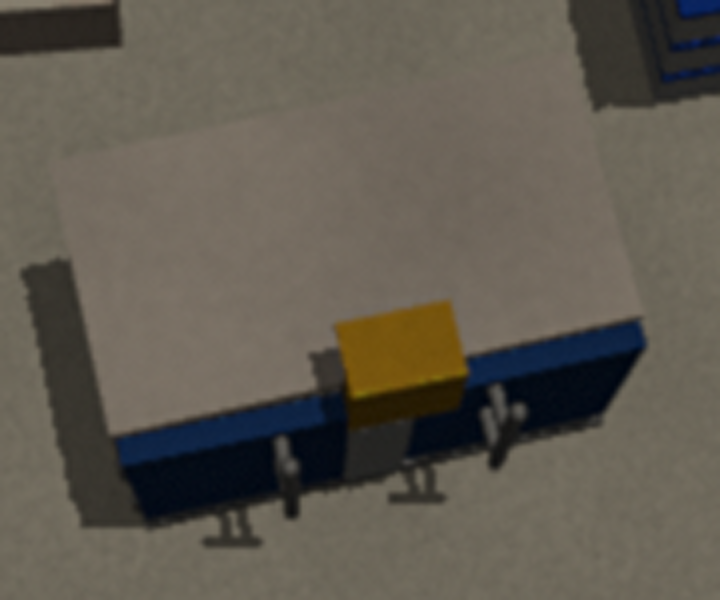

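```bash
cat >> h.py <<'E'
from scipy.spatial.transform import Rotation as Ro
def down(a): # jaw (tool y) at angle a deg, z down
    a=np.radians(a); y=np.array([np.cos(a),np.sin(a),0]); z=np.array([0,0,-1.]); return Ro.from_matrix(np.stack([np.cross(y,z),y,z],1))
def plan(wps,n=5):
    "wps: list of (pos, jaw deg) for rows"
    s=r.get_state(); p0=np.array(s["tool_pos"]); R0=Ro.from_quat(s["eef_rot"])
    out=[]
    for p,a in wps:
        d=R0.inv().apply(np.array(p)-p0); w=(R0.inv()*down(a)).as_rotvec(degrees=True)
        out+= [round(float(x),4) for x in d]+[round(float(x),1) for x in w]
    return out
def jaw():
    y=Ro.from_quat(r.get_state()["eef_rot"]).as_matrix()[:,1]; return np.degrees(np.arctan2(y[1],y[0]))
def line(target,a,calls=1):
    "evenly spaced; prints all calls assuming perfect tracking, only first 5 rows"
    s=r.get_state(); p0=np.array(s["tool_pos"]); a0=jaw(); t=np.array(target,float); N=5*calls
    w=[(p0+(t-p0)*(i+1)/N,a0+(a-a0)*(i+1)/N) for i in range(5)]
    o=plan(w); print(p0.round(4),round(a0,2)); print(o)
E
python3 -c "
from h import *
line([.564,.049,.36],14.2,4)"
```

```text
[0.1678 0.6021 0.2638] 74.43
[-0.0265, -0.0213, -0.0048, 0.0, -0.0, 3.0, -0.053, -0.0426, -0.0096, 0.0, -0.0, 6.0, -0.0795, -0.064, -0.0144, 0.0, -0.0, 9.0, -0.106, -0.0853, -0.0193, 0.0, -0.0, 12.0, -0.1325, -0.1066, -0.0241, 0.0, -0.0, 15.1]
```

Request:
send_rows(moves=[-0.026,-0.021,-0.015,0,0,3,-0.053,-0.043,-0.03,0,0,6,-0.08,-0.064,-0.045,0,0,9,-0.106,-0.085,-0.06,0,0,12,-0.132,-0.107,-0.075,0,0,15], claw=0, grip_force=20)

```text
clock: 1.47
tool_pos: [0.267, 0.4622, 0.3395]
eef_rot: [0.265, 0.964, 0.0, 0.0]
contact_force: [0.4, -0.1, -0.4]
opening: 0.649
```

```bash
python3 -c "
from h import *
line([.564,.049,.36],14.2,3)"
```

```text
[0.267  0.4622 0.3395] 59.29
[-0.0311, -0.0136, -0.0014, 0.0, -0.0, 3.0, -0.0622, -0.0271, -0.0027, 0.0, -0.0, 6.0, -0.0933, -0.0407, -0.0041, 0.0, -0.0, 9.0, -0.1244, -0.0543, -0.0055, 0.0, -0.0, 12.0, -0.1555, -0.0679, -0.0069, 0.0, -0.0, 15.0]
```

Request:
send_rows(moves=[-0.031,-0.014,-0.002,0,0,3,-0.062,-0.027,-0.003,0,0,6,-0.093,-0.041,-0.004,0,0,9,-0.124,-0.054,-0.006,0,0,12,-0.156,-0.068,-0.007,0,0,15])

```text
clock: 1.88
tool_pos: [0.3671, 0.323, 0.3469]
eef_rot: [0.389, 0.921, 0.001, 0.0]
contact_force: [1.0, 0.5, 0.7]
opening: 0.502
```

```bash
python3 -c "
from h import *
line([.564,.049,.36],14.2,2)"
```

```text
[0.3671 0.323  0.3469] 44.17
[-0.0334, -0.005, -0.0013, 0.1, -0.0, 3.0, -0.0667, -0.0099, -0.0027, 0.1, -0.0, 6.0, -0.1001, -0.0149, -0.004, 0.1, -0.0, 9.0, -0.1335, -0.0198, -0.0053, 0.1, -0.0, 12.0, -0.1669, -0.0248, -0.0066, 0.1, -0.0, 15.0]
```

Request:
send_rows(moves=[-0.033,-0.005,-0.001,0,0,3,-0.067,-0.01,-0.003,0,0,6,-0.1,-0.015,-0.004,0,0,9,-0.134,-0.02,-0.005,0,0,12,-0.167,-0.025,-0.007,0,0,15])

```text
clock: 2.3
tool_pos: [0.4662, 0.1842, 0.354]
eef_rot: [0.507, 0.862, 0.001, 0.0]
contact_force: [0.3, 0.3, -0.0]
opening: 0.499
```

```bash
python3 -c "
from h import *
line([.564,.049,.30],14.2,1)"
```

```text
[0.4662 0.1842 0.354 ] 29.02
[-0.0331, 0.004, 0.0108, 0.1, -0.0, 3.0, -0.0663, 0.0079, 0.0216, 0.1, -0.0, 5.9, -0.0994, 0.0119, 0.0324, 0.1, -0.0, 8.9, -0.1325, 0.0159, 0.0431, 0.1, -0.0, 11.9, -0.1657, 0.0199, 0.0539, 0.1, -0.0, 14.8]
```

Request:
send_rows(moves=[-0.033,0.004,0.01,0.1,0,3,-0.066,0.008,0.02,0.1,0,6,-0.099,0.012,0.03,0.1,0,9,-0.133,0.016,0.042,0.1,0,12,-0.166,0.02,0.054,0.1,0,14.8])

```text
clock: 2.72
tool_pos: [0.5652, 0.0473, 0.2997]
eef_rot: [0.615, 0.788, 0.0, -0.0]
contact_force: [1.1, 0.1, -0.1]
opening: 0.498
```

```bash
python3 -c "
from h import *
line([.564,.049,.233],14.2,1)
p=imaging.snapshot('side'); save(p,'s1.png'); x=cv2.resize(p['image'][80:280,260:500],None,fx=3,fy=3);cv2.imwrite('pics/s1c.png',x[...,::-1])
"
```

```text
[0.5652 0.0473 0.2997] 14.08
[0.0004, -0.0002, 0.0133, 0.0, -0.0, -0.0, 0.0008, -0.0003, 0.0267, 0.0, -0.0, -0.0, 0.0011, -0.0005, 0.04, 0.0, -0.0, -0.1, 0.0015, -0.0006, 0.0534, 0.0, -0.0, -0.1, 0.0019, -0.0008, 0.0667, 0.0, -0.0, -0.1]
```

View pics/s1c.png

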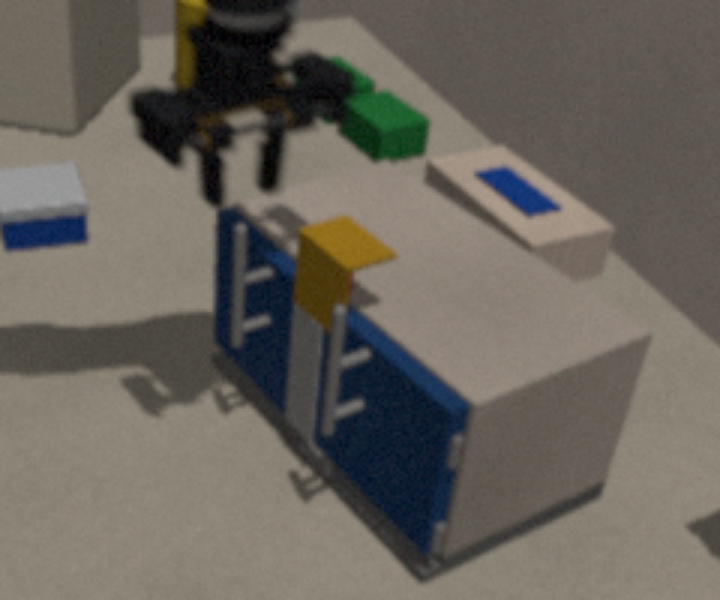

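The open fingers straddle the active handle's tip (crop 240,228), one on each side. The view agrees with my estimate, so I descend.

Request:
send_rows(moves=[0.001,0,0.014,0,0,0,0.001,0,0.028,0,0,0,0.001,0,0.042,0,0,0,0.001,0,0.056,0,0,0,0.001,-0.001,0.066,0,0,0])

```text
clock: 3.18
tool_pos: [0.5663, 0.04, 0.2304]
eef_rot: [0.619, 0.785, -0.002, 0.002]
contact_force: [-0.1, 0.5, 0.3]
opening: 0.498
```

Request:
send_rows(moves=[0,0,0,0,0,0,0,0,0,0,0,0,0,0,0,0,0,0,0,0,0,0,0,0,0,0,0,0,0,0], claw=1, grip_force=25)

```text
clock: 3.6
tool_pos: [0.5665, 0.04, 0.2312]
eef_rot: [0.619, 0.785, -0.002, 0.002]
contact_force: [-3.2, -2.6, 0.8]
opening: 0.145
```

```bash
python3 -c "
from h import *
s=r.get_state();print(s['tool_pos'],s['q'])
for n in('side','top'):
  p=imaging.snapshot(n); x=cv2.resize(p['image'][80:280,260:500],None,fx=3,fy=3);cv2.imwrite('pics/g_'+n+'.png',x[...,::-1])
"
```

```text
[0.56649978 0.04000199 0.23118169] [-0.21102989  0.65583561  0.09482123  1.78549808 -0.0803669   0.70424495
  0.16068516]
```

View pics/g_side.png

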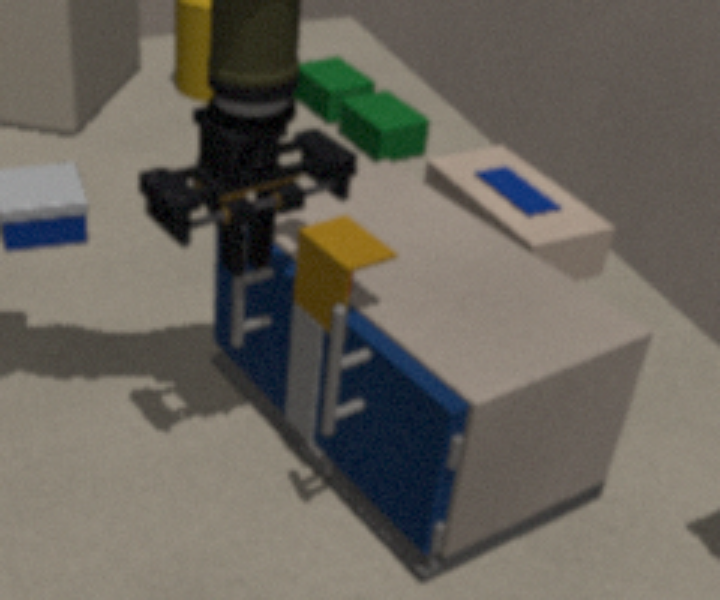

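Grasped, but 8 mm towards the pads' edge because the arm was still moving. I'll reopen, recentre and grip again.

Request:
send_rows(moves=[0,0,0,0,0,0,0,0,0,0,0,0,0.004,0,0,0,0,0,0.009,0,0,0,0,0,0.009,0,0,0,0,0], claw=0.5)

```text
clock: 4.12
tool_pos: [0.5641, 0.0503, 0.2309]
eef_rot: [0.619, 0.786, -0.002, 0.002]
contact_force: [-0.1, 0.7, 0.3]
opening: 0.249
```

```bash
python3 -c "
from h import *
line([.5655,.049,.2325],14.2,1)"
```

```text
[0.5641 0.0503 0.2309] 13.57
[-0.0003, 0.0002, -0.0003, -0.1, 0.3, -0.1, -0.0007, 0.0004, -0.0006, -0.1, 0.3, -0.3, -0.001, 0.0006, -0.0009, -0.1, 0.3, -0.4, -0.0013, 0.0009, -0.0013, -0.1, 0.3, -0.5, -0.0017, 0.0011, -0.0016, -0.1, 0.3, -0.6]
```

Request:
send_rows(moves=[-0.001,0,-0.001,0,0.3,-0.5,-0.001,0,-0.002,0,0.3,-0.6,-0.001,0,-0.002,0,0.3,-0.6,-0.001,0,-0.002,0,0.3,-0.6,-0.001,0,-0.002,0,0.3,-0.6], claw=1, grip_force=25)

```text
clock: 4.53
tool_pos: [0.5641, 0.0496, 0.2327]
eef_rot: [0.614, 0.789, -0.0, -0.001]
contact_force: [-1.1, 0.7, -2.4]
opening: 0.128
```

```bash
cat >> h.py <<'E'
PSI=14.16
H=np.array([.5824,.1649])
def arc(a0,a1,z=.2325,off=0.,turn=1.0,rows=5,H=H,j0=14.2,lead=0):
    "door angles deg a0->a1 over rows; off: rad of handle start"
    w=[]
    for i in range(5):
        th=a0+(a1-a0)*(min(i+1,rows))/rows
        a=np.radians(PSI-th); x=np.array([np.cos(a),np.sin(a)]); y=np.array([-np.sin(a),np.cos(a)])
        p=H-.045*x-.1085*y
        w.append(([p[0],p[1],z],j0-turn*th))
    return plan(w)
E
python3 -c "
from h import *
s=r.get_state();print(s['tool_pos'],jaw(),s['contact_force'],s['opening'],s['q'])
v=np.array(s['tool_pos'])[:2]-H
print(np.hypot(*v), 'door', PSI-np.degrees(np.arctan2(v[1],v[0]))+np.degrees(np.arctan2(-.1085,-.045)))
"
```

```text
[0.5641498  0.04958066 0.23274568] 14.174330039924996 [-1.13650431  0.74352815 -2.43136109] 0.12774891765819446 [-0.22057993  0.65201602  0.08744668  1.78692945 -0.08300366  0.70768594
  0.15959408]
0.11675453255048966 door 0.6268665441830592
```

```bash
python3 -c "
from h import *
print(arc(0.6,15,rows=5))"
```

```text
[0.0018, -0.0056, 0.0003, -0.1, -0.1, 3.5, 0.0045, -0.0108, 0.0003, -0.1, -0.1, 6.3, 0.0075, -0.0159, 0.0003, -0.1, -0.1, 9.2, 0.0107, -0.0209, 0.0003, -0.1, -0.1, 12.1, 0.0142, -0.0256, 0.0003, -0.1, -0.0, 15.0]
```

Request:
send_rows(moves=[0.002,-0.006,0,0,0,3,0.0045,-0.011,0,0,0,6,0.0075,-0.016,0,0,0,9,0.0105,-0.021,0,0,0,12,0.014,-0.0255,0,0,0,15])

```text
clock: 4.95
tool_pos: [0.5363, 0.0577, 0.2327]
eef_rot: [0.713, 0.701, 0.0, -0.001]
contact_force: [2.9, 1.8, -5.0]
opening: 0.125
```

```bash
cat > st.py <<'E'
from h import *
s=r.get_state();v=np.array(s['tool_pos'])[:2]-H
print(np.round(s['tool_pos'],4),round(jaw(),1),np.round(s['contact_force'],1),round(s['opening'],3),np.round(s['q'],2),'rad',round(np.hypot(*v),4),'door',round((PSI-np.degrees(np.arctan2(v[1],v[0]))-112.5+180)%360-180,1))
E
python3 st.py; python3 -c "
from h import *
print(arc(15,35,rows=5))"
```

```text
[0.5363 0.0577 0.2327] -0.9 [ 2.9  1.8 -5. ] 0.125 [-0.29  0.63  0.17  1.87 -0.16  0.66 -0.05] rad 0.1167 door 14.9
[0.0027, -0.0079, 0.0002, -0.0, -0.1, 3.9, 0.0066, -0.0151, 0.0002, -0.0, -0.1, 7.9, 0.011, -0.0221, 0.0003, -0.0, -0.1, 11.9, 0.0159, -0.0287, 0.0003, -0.0, -0.1, 15.9, 0.0212, -0.0349, 0.0003, -0.0, -0.1, 19.9]
```

Works well; continuing.

Request:
send_rows(moves=[0.003,-0.008,0,0,0,4,0.0065,-0.015,0,0,0,8,0.011,-0.022,0,0,0,12,0.016,-0.0285,0,0,0,16,0.021,-0.035,0,0,0,20])

```text
clock: 5.37
tool_pos: [0.5025, 0.0801, 0.2328]
eef_rot: [0.825, 0.566, 0.002, -0.0]
contact_force: [4.2, 3.4, -7.9]
opening: 0.127
```

```bash
python3 st.py; python3 -c "
from h import *
print(arc(35,60,rows=5))"
```

```text
[0.5025 0.0801 0.2328] -21.1 [ 4.2  3.4 -7.9] 0.127 [-0.42  0.6   0.27  1.96 -0.27  0.61 -0.34] rad 0.1165 door 35.0
[0.0035, -0.0098, 0.0003, 0.1, -0.2, 4.7, 0.0085, -0.0187, 0.0003, 0.0, -0.2, 9.7, 0.0144, -0.0271, 0.0003, 0.0, -0.2, 14.7, 0.0209, -0.035, 0.0003, 0.0, -0.2, 19.7, 0.0282, -0.0422, 0.0003, 0.0, -0.2, 24.7]
```

Request:
send_rows(moves=[0.0035,-0.01,0,0,0,5,0.0085,-0.019,0,0,0,10,0.0145,-0.027,0,0,0,15,0.021,-0.035,0,0,0,20,0.028,-0.042,0,0,0,25])

```text
clock: 5.78
tool_pos: [0.4743, 0.1219, 0.2327]
eef_rot: [0.928, 0.372, 0.003, -0.0]
contact_force: [3.7, 0.4, -8.4]
opening: 0.122
```

```bash
python3 st.py; python3 -c "
from h import *
print(arc(60,80,rows=5))"
```

```text
[0.4743 0.1219 0.2327] -46.3 [ 3.7  0.4 -8.4] 0.122 [-0.6   0.6   0.41  2.02 -0.42  0.6  -0.71] rad 0.1163 door 60.0
[0.0023, -0.008, 0.0002, 0.1, -0.3, 3.5, 0.0061, -0.0153, 0.0002, 0.1, -0.3, 7.5, 0.0105, -0.0222, 0.0003, 0.1, -0.3, 11.5, 0.0153, -0.0288, 0.0003, 0.1, -0.3, 15.5, 0.0206, -0.0351, 0.0003, 0.0, -0.3, 19.5]
```

Request:
send_rows(moves=[0.0025,-0.008,0,0,0,4,0.006,-0.0155,0,0,0,8,0.0105,-0.0225,0,0,0,12,0.0155,-0.029,0,0,0,16,0.021,-0.035,0,0,0,20])

```text
clock: 6.2
tool_pos: [0.4663, 0.1619, 0.2327]
eef_rot: [0.979, 0.203, 0.004, -0.0]
contact_force: [2.2, 0.5, -6.8]
opening: 0.122
```

```bash
python3 st.py; python3 -c "
from h import *
print(arc(80,91,rows=3))"
```

```text
[0.4663 0.1619 0.2327] -66.5 [ 2.2  0.5 -6.8] 0.122 [-0.75  0.63  0.53  2.02 -0.53  0.63 -1.03] rad 0.1161 door 80.2
[0.0017, -0.0071, 0.0002, 0.1, -0.4, 2.9, 0.0051, -0.0137, 0.0003, 0.0, -0.4, 6.6, 0.009, -0.0202, 0.0003, 0.0, -0.4, 10.3, 0.009, -0.0202, 0.0003, 0.0, -0.4, 10.3, 0.009, -0.0202, 0.0003, 0.0, -0.4, 10.3]
```

Request:
send_rows(moves=[0.002,-0.007,0,0,0,3,0.005,-0.014,0,0,0,7,0.009,-0.0205,0,0,0,10.5,0.009,-0.0205,0,0,0,10.5,0.009,-0.0205,0,0,0,10.5])

```text
clock: 6.62
tool_pos: [0.4679, 0.1844, 0.2328]
eef_rot: [0.993, 0.114, 0.005, 0.0]
contact_force: [6.0, -0.2, -9.5]
opening: 0.125
```

Request:
send_rows(moves=[0,0,0,0,0,0,0,0,0,0,0,0,0,0,0,0,0,0,0,0,0,0,0,0,0,0,0,0,0,0], claw=0.4)

```text
clock: 7.03
tool_pos: [0.4676, 0.1841, 0.233]
eef_rot: [0.993, 0.114, 0.005, -0.0]
contact_force: [-0.5, 0.6, 0.1]
opening: 0.299
```

```bash
python3 st.py; python3 -c "
from h import *
p=imaging.snapshot('top'); x=cv2.resize(p['image'][80:280,260:500],None,fx=3,fy=3);cv2.imwrite('pics/o_top.png',x[...,::-1])
np.set_printoptions(precision=4,suppress=True)
for o in imaging.pinpoint('bolt_knob',p): print(o, at_z(p,o['point'][0]*640,o['point'][1]*400,.23))
p=imaging.snapshot('side')
for o in imaging.pinpoint('bolt_knob',p): print(o, at_z(p,o['point'][0]*640,o['point'][1]*400,.23))
"
```

```text
[0.4676 0.1841 0.233 ] -76.9 [-0.5  0.6  0.1] 0.299 [-0.83  0.65  0.59  2.   -0.58  0.66 -1.2 ] rad 0.1164 door 91.2
{'point': [0.5214, 0.4008], 'score': 0.59} [ 0.6383 -0.0321  0.23  ]
{'point': [0.5841, 0.4308], 'score': 0.44} [ 0.6309 -0.0347  0.23  ]
```

View pics/o_top.png

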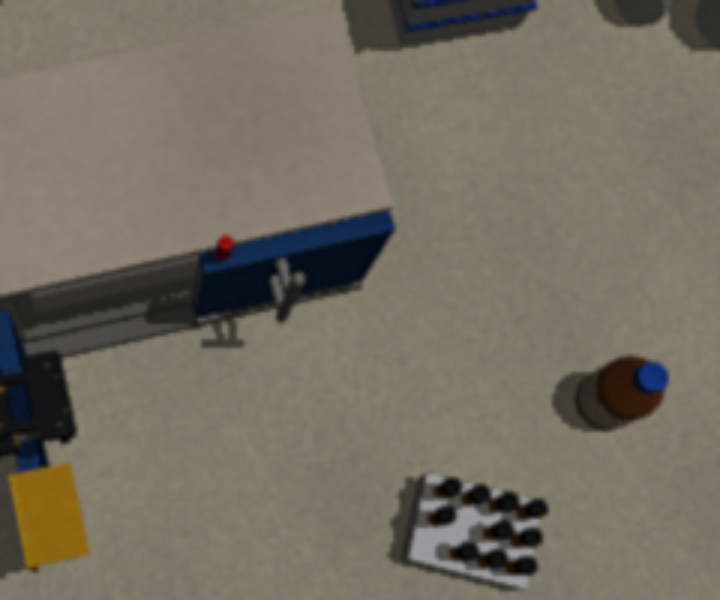

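```bash
python3 -c "
from h import *
np.set_printoptions(precision=4,suppress=True)
for n in('top','side'):
  p=imaging.snapshot(n); im=p['image'].astype(int); P=pts(p)
  m=(im[...,0]>110)&(im[...,1]<50)&(im[...,2]<50)&(P[...,2]>.19)&(P[...,2]<.27)&(p['depth']>0)&(abs(P[...,0]-.633)<.05)&(abs(P[...,1]+.034)<.05)
  print(n,m.sum(),P[m].mean(0),P[m].min(0),P[m].max(0)); v,u=np.argwhere(m).mean(0); print(at_z(p,u,v,.23),at_z(p,u,v,.247))
"
```

```text
top 16 [ 0.6321 -0.0343  0.248 ] [ 0.6277 -0.0397  0.2442] [ 0.6369 -0.0291  0.2518]
[ 0.6379 -0.0355  0.23  ] [ 0.6324 -0.0344  0.247 ]
side 6 [ 0.6311 -0.0388  0.2454] [ 0.628  -0.0406  0.2432] [ 0.6343 -0.0347  0.2469]
[ 0.6416 -0.0168  0.23  ] [ 0.63  -0.041  0.247]
```

Request:
send_rows(moves=[0,0,-0.01,0,0,0,0,0,-0.03,0,0,0,0,0,-0.055,0,0,0,0,0,-0.08,0,0,0,0,0,-0.1,0,0,0])

```text
clock: 7.75
tool_pos: [0.4671, 0.184, 0.3351]
eef_rot: [0.993, 0.114, 0.006, 0.0]
contact_force: [0.6, 0.5, -0.2]
opening: 0.296
```

```bash
python3 -c "
from h import *
line([.633,-.0343,.33],14.2,3)"
```

```text
[0.4671 0.184  0.3351] -76.91
[0.0075, 0.0167, 0.0005, 0.1, -0.7, -6.1, 0.0149, 0.0334, 0.0009, 0.2, -0.7, -12.1, 0.0224, 0.05, 0.0014, 0.2, -0.6, -18.2, 0.0299, 0.0667, 0.0018, 0.2, -0.6, -24.3, 0.0373, 0.0834, 0.0023, 0.3, -0.6, -30.4]
```

Request:
send_rows(moves=[0.0075,0.017,0,0,-0.6,-6,0.015,0.033,0,0.1,-0.6,-12,0.0225,0.05,0,0.2,-0.6,-18,0.03,0.067,0,0.2,-0.6,-24,0.037,0.083,0,0.3,-0.6,-30])

```text
clock: 8.17
tool_pos: [0.5225, 0.1105, 0.3366]
eef_rot: [0.929, 0.37, 0.0, -0.0]
contact_force: [-0.5, -0.1, -0.3]
opening: 0.3
```

```bash
python3 -c "
from h import *
line([.6325,-.0345,.33],14.2,2)"
```

```text
[0.5225 0.1105 0.3366] -46.62
[-0.002, 0.0181, 0.0007, 0.0, -0.1, -6.1, -0.0039, 0.0362, 0.0013, 0.0, -0.1, -12.2, -0.0059, 0.0543, 0.002, 0.0, -0.1, -18.2, -0.0079, 0.0724, 0.0026, 0.0, -0.0, -24.3, -0.0098, 0.0905, 0.0033, 0.0, -0.0, -30.4]
```

Request:
send_rows(moves=[-0.002,0.018,0.001,0,0,-6,-0.004,0.036,0.001,0,0,-12,-0.006,0.054,0.002,0,0,-18,-0.008,0.072,0.003,0,0,-24,-0.01,0.0905,0.003,0,0,-30], claw=0.3)

```text
clock: 8.58
tool_pos: [0.5775, 0.0368, 0.3341]
eef_rot: [0.8, 0.599, 0.0, 0.0]
contact_force: [0.2, -0.2, 0.3]
opening: 0.352
```

```bash
python3 -c "
from h import *
line([.6325,-.0345,.32],14.2,1)"
```

```text
[0.5775 0.0368 0.3341] -16.35
[-0.0106, 0.0146, 0.0028, 0.0, 0.0, -6.1, -0.0212, 0.0291, 0.0057, 0.0, 0.0, -12.2, -0.0318, 0.0437, 0.0085, 0.0, 0.0, -18.3, -0.0424, 0.0582, 0.0113, 0.0, 0.0, -24.4, -0.053, 0.0728, 0.0142, 0.0, 0.0, -30.6]
```

Request:
send_rows(moves=[-0.0105,0.0145,0.003,0,0,-6,-0.021,0.029,0.006,0,0,-12,-0.032,0.0435,0.008,0,0,-18,-0.0425,0.058,0.011,0,0,-24,-0.053,0.073,0.014,0,0,-30.5])

```text
clock: 9.0
tool_pos: [0.633, -0.0358, 0.3208]
eef_rot: [0.613, 0.79, -0.0, 0.001]
contact_force: [-0.2, 0.0, 0.1]
opening: 0.349
```

Request:
send_rows(moves=[0,0,0,0,0,0,0,0,0,0,0,0,0,0,0,0,0,0,0,0,0,0,0,0,0,0,0,0,0,0])

```text
clock: 9.42
tool_pos: [0.6326, -0.0343, 0.3212]
eef_rot: [0.613, 0.79, -0.0, 0.001]
contact_force: [0.3, 0.6, 0.7]
opening: 0.347
```

```bash
python3 -c "
from h import *
line([.6325,-.0345,.275],14.2,1)"
```

```text
[ 0.6326 -0.0343  0.3212] 14.45
[-0.0, -0.0, 0.0092, 0.0, 0.1, 0.1, -0.0, -0.0001, 0.0185, 0.0, 0.1, 0.1, -0.0, -0.0001, 0.0277, 0.0, 0.1, 0.2, -0.0001, -0.0001, 0.037, 0.0, 0.1, 0.2, -0.0001, -0.0002, 0.0462, 0.0, 0.1, 0.3]
```

Request:
send_rows(moves=[0,0,0.01,0,0,0,0,0,0.02,0,0,0,0,0,0.03,0,0,0,0,0,0.042,0,0,0,0,0,0.042,0,0,0])

```text
clock: 9.83
tool_pos: [0.6307, -0.034, 0.2757]
eef_rot: [0.612, 0.79, -0.002, -0.002]
contact_force: [-0.4, -0.7, 0.1]
opening: 0.355
```

```bash
python3 -c "
from h import *
line([.6325,-.0345,.237],14.2,1)
p=imaging.snapshot('side'); x=cv2.resize(p['image'][120:270,290:470],None,fx=4,fy=4);cv2.imwrite('pics/k1.png',x[...,::-1])
"
```

```text
[ 0.6307 -0.034   0.2757] 14.46
[-0.0002, 0.0004, 0.0077, -0.3, -0.0, 0.1, -0.0004, 0.0007, 0.0155, -0.3, -0.0, 0.1, -0.0006, 0.0011, 0.0232, -0.3, -0.0, 0.2, -0.0008, 0.0015, 0.031, -0.3, -0.0, 0.2, -0.001, 0.0018, 0.0387, -0.3, -0.0, 0.3]
```

View pics/k1.png

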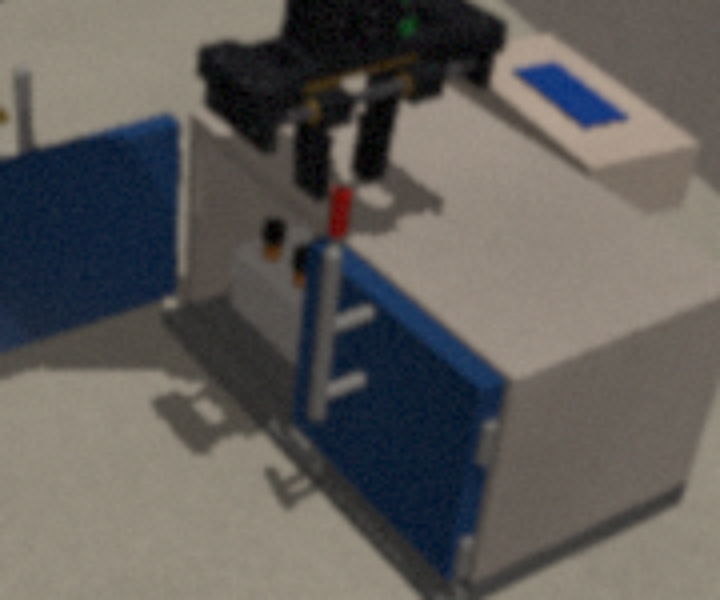

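The knob (crop 340,212) lies centred below the two fingertips (312 and 372). Descending.

Request:
send_rows(moves=[0,0.0005,0.008,-0.2,0,0,0,0.001,0.016,-0.3,0,0,-0.0005,0.001,0.024,-0.3,0,0,-0.0005,0.0015,0.032,-0.3,0,0,-0.0005,0.0015,0.038,-0.3,0,0])

```text
clock: 10.3
tool_pos: [0.6326, -0.0342, 0.2379]
eef_rot: [0.613, 0.79, 0.0, 0.0]
contact_force: [-0.0, -0.3, 0.9]
opening: 0.352
```

Request:
send_rows(moves=[0,0,0,0,0,0,0,0,0,0,0,0,0,0,0,0,0,0,0,0,0,0,0,0,0,0,0,0,0,0], claw=1, grip_force=25)

```text
clock: 10.72
tool_pos: [0.6323, -0.0344, 0.2379]
eef_rot: [0.613, 0.79, 0.0, -0.0]
contact_force: [0.2, 0.4, -1.2]
opening: 0.147
```

```bash
python3 st.py; python3 -c "
from h import *
p=imaging.snapshot('side'); x=cv2.resize(p['image'][120:270,290:470],None,fx=4,fy=4);cv2.imwrite('pics/k2.png',x[...,::-1])
"
```

```text
[ 0.6323 -0.0344  0.2379] 14.4 [ 0.2  0.4 -1.2] 0.147 [-0.12  0.73  0.18  1.58 -0.16  0.84  0.38] rad 0.2054 door -22.4
```

View pics/k2.png

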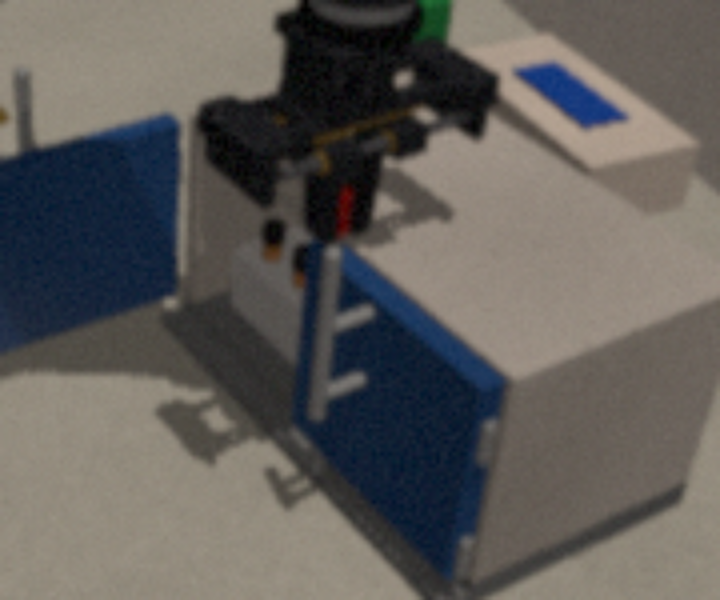

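Knob held between the pads (opening is about 13 mm). Pull up in steps.

Request:
send_rows(moves=[0,0,-0.004,0,0,0,0,0,-0.009,0,0,0,0,0,-0.014,0,0,0,0,0,-0.019,0,0,0,0,0,-0.023,0,0,0])

```text
clock: 11.18
tool_pos: [0.6321, -0.0344, 0.2615]
eef_rot: [0.613, 0.79, 0.0, -0.0]
contact_force: [-0.5, -0.9, -4.2]
opening: 0.148
```

```bash
python3 st.py
```

```text
[ 0.6321 -0.0344  0.2615] 14.4 [-0.5 -0.9 -4.2] 0.148 [-0.12  0.71  0.19  1.55 -0.16  0.89  0.37] rad 0.2055 door -22.3
```

Request:
send_rows(moves=[0,0,-0.002,0,0,0,0,0,-0.004,0,0,0,0,0,-0.006,0,0,0,0,0,-0.008,0,0,0,0,0,-0.009,0,0,0])

```text
clock: 11.6
tool_pos: [0.6307, -0.0347, 0.2682]
eef_rot: [0.613, 0.79, -0.001, -0.002]
contact_force: [0.9, -2.0, -23.3]
opening: 0.15
```

Request:
send_rows(moves=[0,0,-0.001,0,0,0,0,0,-0.001,0,0,0,0,0,-0.002,0,0,0,0,0,-0.002,0,0,0,0,0,-0.002,0,0,0])

```text
clock: 12.02
tool_pos: [0.6294, -0.0351, 0.2683]
eef_rot: [0.613, 0.79, -0.003, -0.003]
contact_force: [2.7, -2.6, -26.6]
opening: 0.15
```

Hard stop reached at +30 mm. Release, hold, then lift away.

Request:
send_rows(moves=[0,0,0,0,0,0,0,0,0,0,0,0,0,0,0,0,0,0,0,0,0,0,0,0,0,0,0,0,0,0], claw=0.3)

```text
clock: 12.43
tool_pos: [0.6305, -0.0349, 0.2702]
eef_rot: [0.613, 0.79, -0.002, -0.002]
contact_force: [-0.2, -0.5, -0.1]
opening: 0.351
```

Request:
send_rows(moves=[0,0,-0.01,0,0,0,0,0,-0.03,0,0,0,0,0,-0.055,0,0,0,0,0,-0.08,0,0,0,0,0,-0.1,0,0,0])

```text
clock: 12.85
tool_pos: [0.6316, -0.035, 0.3737]
eef_rot: [0.613, 0.79, -0.001, -0.0]
contact_force: [0.7, -0.2, 0.2]
opening: 0.354
```

Request:
send_rows(moves=[0,-0.03,0,0,0,0,0,-0.06,0,0,0,0,0,-0.09,0,0,0,0,0,-0.12,0,0,0,0,0,-0.15,0,0,0,0])

```text
clock: 13.27
tool_pos: [0.4853, -0.0727, 0.3752]
eef_rot: [0.613, 0.79, 0.0, 0.001]
contact_force: [-1.6, -0.7, -0.0]
opening: 0.35
```

Request:
send_rows(moves=[0,0,0,0,0,0,0,0,0,0,0,0,0,0,0,0,0,0,0,0,0,0,0,0,0,0,0,0,0,0])

```text
clock: 13.68
tool_pos: [0.4866, -0.0722, 0.3753]
eef_rot: [0.612, 0.791, 0.001, 0.001]
contact_force: [-0.4, 0.4, -0.3]
opening: 0.351
```

```bash
python3 st.py; python3 -c "
from h import *
np.set_printoptions(precision=4,suppress=True)
for n in('top','side'):
  p=imaging.snapshot(n); im=p['image'].astype(int); P=pts(p);save(p,'e_'+n+'.png')
  m=(im[...,0]>100)&(im[...,1]<55)&(im[...,2]<55)&(P[...,2]>.19)&(P[...,2]<.3)&(p['depth']>0)&(abs(P[...,0]-.633)<.06)&(abs(P[...,1]+.034)<.06)
  if m.sum(): print(n,m.sum(),P[m].mean(0),P[m].max(0),P[m].min(0))
  for q in('bolt_knob','active_handle','tube_rack','reagent_bottle','lidded_box'):
    for o in imaging.pinpoint(q,p)[:1]: print(q,o['score'],at_z(p,o['point'][0]*640,o['point'][1]*400,{'bolt_knob':.26,'active_handle':.227}.get(q,0)))
  x=cv2.resize(p['image'][120:270,290:470],None,fx=4,fy=4);cv2.imwrite('pics/ec_'+n+'.png',x[...,::-1])
"
```

```text
[ 0.4866 -0.0722  0.3753] 14.5 [-0.4  0.4 -0.3] 0.351 [-0.1   0.38  0.22  1.81 -0.1   0.96  0.42] rad 0.2557 door 13.7
top 4 [ 0.6327 -0.033   0.2763] [ 0.635  -0.03    0.2784] [ 0.6314 -0.035   0.275 ]
active_handle 0.85 [0.4689 0.1825 0.227 ]
tube_rack 0.74 [ 0.4064 -0.2934  0.    ]
reagent_bottle 0.61 [ 0.5383 -0.4483  0.    ]
lidded_box 0.67 [0.4353 0.5153 0.    ]
side 25 [ 0.628  -0.0422  0.2665] [ 0.632  -0.0355  0.2771] [ 0.6225 -0.0449  0.2514]
bolt_knob 0.47 [ 0.6352 -0.0334  0.26  ]
active_handle 0.86 [0.4577 0.2053 0.227 ]
tube_rack 0.98 [ 0.4033 -0.2981  0.    ]
reagent_bottle 0.9 [ 0.5406 -0.443   0.    ]
lidded_box 0.72 [ 0.4037 -0.2984  0.    ]
```

View pics/ec_side.png

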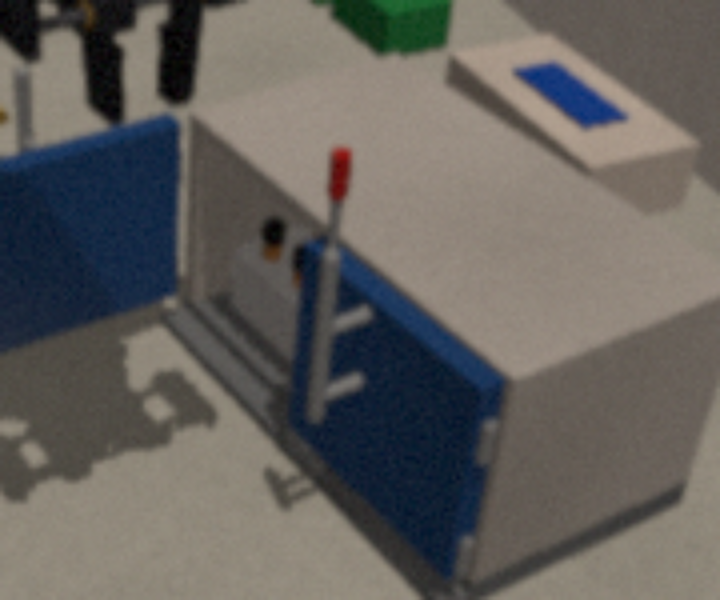

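View pics/e_top.png

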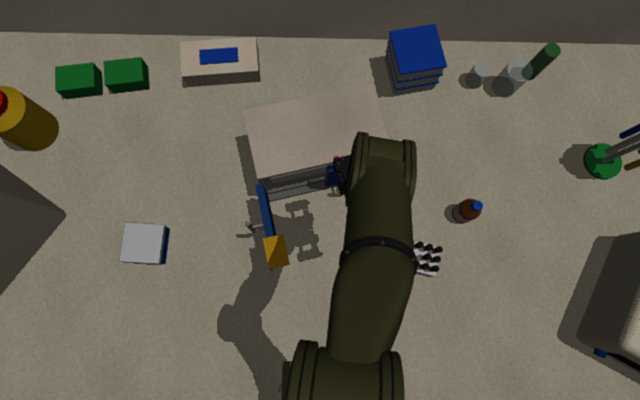

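```bash
python3 -c "
from h import *
print(r.finish_job())"
```

```text
the job is handed in; nothing more can be done
None
```

I swung the active door open by its handle to about 91°. I then pulled the red bolt knob up to its hard stop, released it and backed the arm clear. I handed the job in at about 14 s of the 48 s allowed.

**Bolt:** The tool rose 30 mm and met the stop at about 27 N. After release, the top of the knob measured about 0.277 m, against 0.247 m with the bolt shot, so it is fully up and staying there.

**Door:** The last pictures show it still open and roughly square to the cabinet. The top camera put its handle at (0.469, 0.183), where I had left it.

**Bench items:** The tube rack, bottle and lidded box showed no movement beyond about 1 cm of detection scatter. The arm partly hid the rack in the last top view, but the side view put it within 6 mm of its first position.

**What went wrong or disagreed:**
- **First grip on the handle:** It landed about 8 mm off-centre, so I reopened the fingers, recentred and gripped again before pulling.
- **Side-camera handle position:** In the last check it was about 25 mm off from the top camera and from where I released it, and I trusted those two.
- **Side-camera lidded box:** In the last check the network mistook the tube rack for the box, so I ignored that reading. The top camera found the box unmoved.

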